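# Turn the circuit board over in its holder

### The arm

A 7-joint arm with a two-finger parallel gripper is mounted at the origin on the work surface. World frame = base frame: x ahead of the robot, y to its left, z up, the work surface at z = 0. Lengths are in mm, angles in rad, forces in N, time in s.
With the tool pointing down it reaches from about 400 to 875 mm from the base axis. Payload 6.5 kg.
Tool frame: the origin (TCP) lies on the centre line of the jaws, within the pads' length; the fingertips stand 11 mm ahead of it and the grasp point (between the pads) lies 8 mm behind it; z points along the fingers, y is the line along which they close (so a half turn about z gives the same grasp; the last joint's range is limited). The gripper opens to 88 mm and grips with 3 to 60 N. Pads are 18 mm wide; open, the fingers measure 123 mm over their backs; the gripper's body (75 mm by 187 mm) begins 45 mm behind the grasp point.
Start: joints at [-1.326, 0.536, -0.004, 1.538, 0.003, 1.067, -0.071], TCP at [198.778, 618.852, 249.716] pointing down, gripper open.
Joint ranges: [-2.7, 2.7], [-0.37, 2.16], [-1.27, 1.26], [0.24, 2.4], [-1.31, 4.45], [0.19, 1.91], [-2.76, 2.76]. Speed limits (rad/s): [2.39, 2.39, 3.14, 3.14, 3.14, 3.14, 3.14].

### API

Orientations are given as a rotation vector (axis times angle).
In Python, from station import bot, get_image gives the robot as it stands.
- The arm moves only by the tool drive_tool, never from a script. Its argument "series" is a list of rows, each an object with "slide": the shift along the tool's x, y, z in cm, a list of three; "delta_rot": the turn, a rotation vector about the tool's x, y, z in degrees, a list of three; "claw": the opening, from 0 (shut) to 1 (fully open). In form: [{"slide": [tx, ty, tz], "delta_rot": [wx, wy, wz], "claw": claw}, ...]. A call has 1 to 20 rows; each row shifts and turns the commanded pose from where the row before left it, along the tool's axes as they then stand; what a row does not reach is not made up. A row lasts 1/12 s, in which the tool goes at most 41.7 mm and 7.16 degrees, less where a joint would pass 70% of its speed; a pose out of reach is approached as far as the arm can. A call is refused whole if a number of a shift passes 4.17 or a number of a turn 7.16, either way. A call with a gripper value outside its range is refused whole. The fingers move at their own pace and stop on an object; "grip_force" is the grip in N (left out, the last holds). Time passes only in rows, so rows that do not move let the fingers close. It gives the time, the measured TCP pose, the force, the opening and the grip force at its end, in the units of the state.
- bot.sense(): the state, without advancing time (a new reading comes with each control period).
- get_image(name): name is "side" or "top"; returns a dict with "frame" (384x512x3 uint8, red, green, blue), "mtx" (3x3 intrinsics, pixels), "origin" and "rotation" of the camera in the world. Camera axes: x right, y up, looking along -z (the intrinsics and any distortion apply to the point x, -y, -z); pixel columns grow to the right and rows downward; lengths in mm; the calibration is good to about 2 mm. A picture is of the moment at which its call begins. There is no depth.
- bot.job_done(): hands the job in; it is judged then, once.
The state is a dict: "time_s": time; "joints": joint angles; "joint_velocities": joint speeds; "tau": joint torques, N m; "tool_pos": TCP position; "orientation": TCP orientation; "contact_force": force on the tool from outside, world axes, zero at the start; "ft_torque": the same for the moment, N m; "finger_gap": finger opening in mm; "grasp_force": force on a finger pad.
Only numpy, scipy, OpenCV 4.12 (cv2) and the standard library are available. Lean on these libraries where they do the work, as an engineer would, in place of code of your own. Each camera call takes 0.05 s, during which the arm holds its last target. There are 200 camera calls.

### The job

The circuit board clamped in the tilting board holder is fitted with its parts and faces component side up: turn it over in the holder, by pushing on its two long edges with the fingertips, until the solder side faces up and the board is level. Push gently, on the bare edges and never on the components, and leave the holder standing where it is. Pick nothing up, leave the other things on the bench undisturbed, and finish clear of everything.

Things in the scene. Friction and masses are not known exactly. Their poses are not given: they have to be found in the camera images.
- holder: Tilting board holder, loose on rubber feet, 1.5 kg, 180 mm front to back (x), 280 mm over its knobs (y). Two grey A-shaped end stands, 26 mm wide, centred 110 mm either side of the middle, 136 mm high, joined by two low steel rods; between them the board turns on a pivot along y, 120 mm above the bench. Origin on the bench under the board's middle; z up; -x is its front, roughly towards the robot.
- board (a joint): Turn of the board with its jaws and knobs about the pivot, rad. 0: component side up, level. Grows as the front edge goes down and the back edge comes up; it can go right round either way; 3.14 or -3.14 is solder side up, level. A friction pivot holds it wherever it is left; about 2 N at an edge turns it.
- board_mid (a point): Centre of the black board, on the pivot. 120 mm between its long edges (its x), 170 mm along the pivot (its y), 2.4 mm thick, held at its short ends in jaws. Axes turn with the board: z points out of the component side. There the outer 18 mm along both long edges is bare. On the solder side are only flat joints and leads clipped 2 mm high, which may be pushed on.
- edge_front (a point): Middle of the long edge of the board that starts on the holder's front side (board x = -60 mm), half way through the thickness. The edge runs along y.
- edge_back (a point): Middle of the other long edge (board x = +60 mm), which starts on the holder's back side.
- components: The components on the component side: they stand within 38 mm of the pivot axis; up to 24 mm high within 14 mm of it, elsewhere at most 12 mm. Fixed to the board; origin and axes as board_mid. Not to be pressed on.
- flux_bottle: White flux bottle, 38 mm across, 80 mm high, standing at one side of the holder. Origin under its middle. Leave alone.
- solder_reel: Reel of solder with dark flanges, 56 mm across, 45 mm high, standing on its flange at the other side of the holder. Origin under its middle. Leave alone.
- side_cutters: Side cutters with red handles, 120 mm long, 12 mm high, lying behind the holder. Origin under the joint, x towards the cutting end. Leave alone.
- marker: Black marker pen, 135 mm long, 12 mm thick, lying in front of the holder. Origin under its middle, x along it. Leave alone.
- wood_block: Dark wooden block 100 x 55 x 35 mm, to the left. Origin under its middle. Leave alone.
- spare_board: Bare black board 60 x 150 mm, 4 mm thick, lying flat to the right. Origin under its middle. Leave alone.
- screwdriver: Screwdriver 160 mm long with an orange handle, lying to the right. Leave alone.

How it is judged (in metres and radians):
At the end, for the whole second after the job is handed in: The board is solder side up, level within 0.15 rad (about 8.5 degrees) and still; the holder stands flat within 30 mm of where it was, and every other thing is within 30 mm of its place (angle between board_mid's own z axis and vertical above 2.99 rad and velocity of joint board between -0.05 and 0.05 rad/s and distance of each of holder, flux_bottle, solder_reel, side_cutters, marker, wood_block, spare_board, screwdriver from where it was at the start of the episode below 0.03 m and angle between holder's own z axis and vertical below 0.05 rad and linear speed of holder below 0.02 m/s); the robot touches nothing.
It fails at once if a component was pressed with more than 3 N (contact force between the arm and components above 3 N).
It fails at once if the board or its holder was pushed with more than 20 N (contact force between the arm and holder above 20 N).
It fails at once if the board was flung round (faster than 8 rad/s) (velocity of joint board above 8 rad/s or velocity of joint board below -8 rad/s).
It fails at once if the holder was lifted, tipped or shifted more than 30 mm (height (world z) of holder above 0.008 m or angle between holder's own z axis and vertical above 0.15 rad or distance of holder from where it was at the start of the episode above 0.03 m).
It fails at once if another thing on the bench was lifted, knocked over or shifted more than 30 mm (distance of any of flux_bottle, solder_reel, side_cutters, marker, wood_block, spare_board, screwdriver from where it was at the start of the episode above 0.03 m or height (world z) of any of flux_bottle, solder_reel, side_cutters, marker, wood_block, spare_board, screwdriver above 0.015 m or angle between flux_bottle's own z axis and vertical above 0.6 rad).
It also fails if it takes over 51 s, if anything falls off the work surface, if the arm or the gripper's body presses on something with over 40 N, if the wrist force passes 120 N, or if a joint passes its speed limit or range.

## Working session

There is one attempt and no reset: what is moved stays moved. The work goes in short steps, Python scripts to look and compute and a tool call to move; the robot and the scene stay as the last step left them, time stands still between calls to the robot, and variables do not carry over. Pictures are saved under pics/ and viewed, at most 10 in all, crops included, and the job is handed in when it is done.

Besides the shell and the picture viewer there is one more tool, called after ">>>" in YAML: its name, and indented under it one key for each argument. drive_tool: Moves the arm, as the interface text tells. Its arguments: {"type":"object","properties":{"series":{"type":"array","items":{"type":"object","properties":{"slide":{"type":"array","items":{"type":"number"}},"delta_rot":{"type":"array","items":{"type":"number"}},"claw":{"type":"number"}}}},"grip_force":{"type":"number"}},"required":["series"]}

```bash
mkdir -p pics; ls; python3 - <<'E'
from station import bot,get_image
import cv2
for n in("side","top"):
    d=get_image(n);cv2.imwrite(f"pics/{n}0.png",d["frame"][:,:,::-1]);print(n,d["mtx"].tolist(),d["origin"],d["rotation"],[k for k in d])
s=bot.sense();print(s)
E
```

```text
pics
side [[420.9288798203584, 0.0, 254.27023239971953], [0.0, 420.9288798203584, 187.38624488632772], [0.0, 0.0, 1.0]] [ 154.0176914  -906.72938326  773.84665847] [ 0.96182485 -0.18690262 -0.32716818] ['frame', 'mtx', 'origin', 'rotation']
top [[476.1464510244661, 0.0, 248.78327597022732], [0.0, 476.1464510244661, 180.4720160674753], [0.0, 0.0, 1.0]] [ 363.83071524   31.60441889 1614.45909406] [ 0.07939732 -0.08617105 -1.56113729] ['frame', 'mtx', 'origin', 'rotation']
{'time_s': 0.1, 'joints': array([-1.32619917,  0.53710439, -0.00442212,  1.53872609,  0.00256135,
        1.06731501, -0.07120406]), 'joint_velocities': array([-1.67923607e-04, -2.87033556e-05, -1.34674661e-03, -2.37321032e-03,
       -1.09460776e-03,  3.24218761e-04,  3.82261797e-04]), 'tau': array([ 2.20827176e-03, -5.72075665e+01,  9.93572585e-01, -2.52228749e+01,
       -5.62057144e-02,  1.34658060e-02,  3.69880706e-05]), 'tool_pos': array([198.63138801, 618.35820642, 248.93657142]), 'orientation': array([-4.86159159e-01, -3.10359455e+00,  2.41872554e-03]), 'contact_force': array([ 0.75623741, -0.04109639, -0.40372521]), 'ft_torque': array([-0.06004582,  0.0750366 ,  0.00825193]), 'grasp_force': 0.0, 'finger_gap': 88.10910847437665}
```

View pics/top0.png

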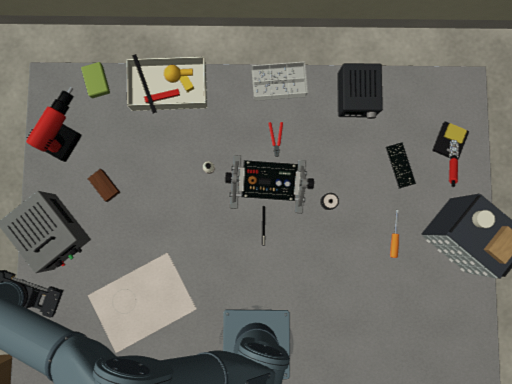

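View pics/side0.png

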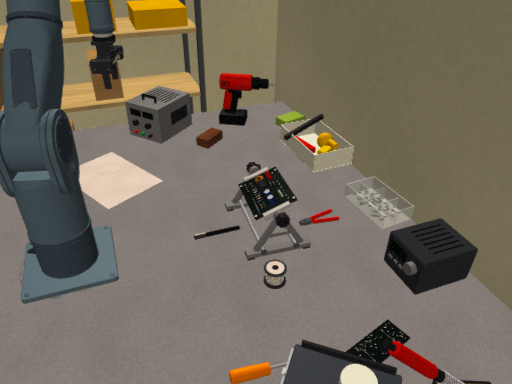

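The top view shows the holder centred near pixel (270,181), slightly rotated, with the bottle at (208,167), the reel at (330,201), the pen at (264,226) and the cutters at (277,140). In the side view the board is near (267,192). Next I'll enlarge the holder and compute positions.

```bash
cat > h.py <<'E'
import numpy as np,cv2
from scipy.spatial.transform import Rotation as R
from station import bot,get_image
def ray(d,u,v):
    K=d["mtx"];c=np.array([(u-K[0,2])/K[0,0],-(v-K[1,2])/K[1,1],-1.]);return R.from_rotvec(d["rotation"]).apply(c)
def onz(d,u,v,z):
    r=ray(d,u,v);o=np.array(d["origin"]);return o+r*(z-o[2])/r[2]
def proj(d,p):
    c=R.from_rotvec(d["rotation"]).inv().apply(np.array(p)-d["origin"]);K=d["mtx"]
    return K[0,0]*c[0]/-c[2]+K[0,2],K[1,1]*c[1]/c[2]+K[1,2]
def crop(d,x,y,w,h,s,name):
    cv2.imwrite(name,cv2.resize(d["frame"][y:y+h,x:x+w,::-1],None,fx=s,fy=s,interpolation=cv2.INTER_CUBIC))
E
python3 - <<'E'
from h import *
t=get_image("top");s=get_image("side")
a=cv2.resize(t["frame"][140:220,220:320],None,fx=6,fy=6,interpolation=cv2.INTER_CUBIC)
cv2.imwrite("pics/tc.png",a[:,:,::-1])
crop(s,215,150,110,120,5,"pics/sc.png")
f=t["frame"].astype(int);m=((f.max(2)<45)).astype(np.uint8);m[:,:240]=0;m[:,302:]=0;m[:155]=0;m[205:]=0
c=max(cv2.findContours(m,0,2)[0],key=cv2.contourArea);print(cv2.minAreaRect(c))
for n,u,v,z in(("flux",208,167,60),("reel",330,201,45),("marker",264,226,6),("cut",277,150,6),("mid",269,181,120)):print(n,onz(t,u,v,z).round())
E
```

```text
((269.3807373046875, 180.17005920410156), (53.22154235839844, 36.19350051879883), 4.085616588592529)
flux [572. 160.  60.]
reel [ 464. -243.   45.]
marker [381. -27.   6.]
cut [640. -70.   6.]
mid [521. -38. 120.]
```

View pics/tc.png

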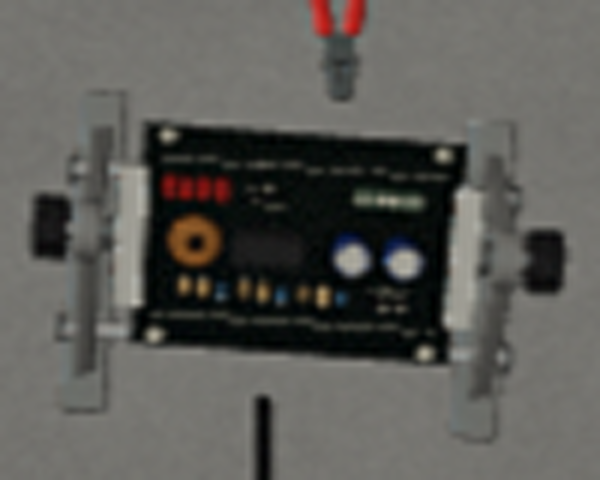

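View pics/sc.png

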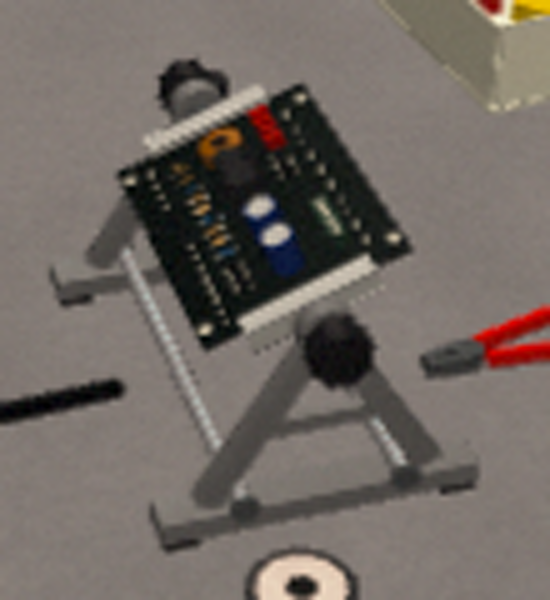

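The crops show the whole board. In the top crop its corners are at (148,122), (468,148), (445,362) and (132,340). In the side crop they are at (303,85), (410,252), (207,350) and (120,172). I'll triangulate them.

```bash
cat >> h.py <<'E'
def tri(t,a,s,b):
    o1,o2=np.array(t["origin"]),np.array(s["origin"]);r1,r2=ray(t,*a),ray(s,*b)
    k=np.linalg.lstsq(np.c_[r1,-r2],o2-o1,rcond=None)[0];p,q=o1+k[0]*r1,o2+k[1]*r2;return (p+q)/2,np.linalg.norm(p-q)
E
python3 - <<'E'
from h import *
t=get_image("top");s=get_image("side")
T=np.array([(148,122),(468,148),(445,362),(132,340)])/6+[220,140]
S=np.array([(303,85),(410,252),(207,350),(120,172)])/5+[215,150]
P=[]
for a,b in zip(T,S):
    p,e=tri(t,a,s,b);P.append(p);print(p.round(1),round(e,1))
P=np.array(P);print("mid",P.mean(0).round(1))
x=P[0]+P[1]-P[2]-P[3];y=P[0]+P[3]-P[1]-P[2];print(np.linalg.norm(x)/2,np.linalg.norm(y)/2,x/np.linalg.norm(x),y/np.linalg.norm(y))
k=lambda u,v:np.array([u/6+220,v/6+140])
print("knobs",onz(t,*k(47,226),120),onz(t,*k(547,262),120))
print("feet",*[onz(t,*k(*q),8).round() for q in((107,95),(497,125),(80,408),(472,438))])
print(proj(t,bot.sense()["tool_pos"]))
E
```

```text
[584.2  38.8 142.5] 2.7
[ 572.4 -128.2  140.3] 3.2
[ 463.9 -120.1   99.5] 4.2
[474.1  46.3 102.3] 4.3
mid [523.7 -40.8 121.2]
116.84788931019409 167.03620197207377 [ 0.93556019 -0.06691912  0.34676933] [0.06575053 0.99772627 0.01480382]
knobs [530.50962317  91.98613586 120.        ] [ 513.65458576 -171.18728197  120.        ]
feet [618.  63.   8.] [ 603. -158.    8.] [440.  77.   8.] [ 425. -144.    8.]
(np.float64(37.08112904671037), np.float64(288.3400075907041))
```

The board starts tilted at about +0.36 rad, with its back edge up. The pivot is at about (523,-40,120) and the yaw is -3.8°. The measured size is 117 x 167 mm, close to the stated 120 x 170.

The plan has three pushes:
1. Press the front edge down to about 45°.
2. Go behind the back edge and pull it over the top.
3. Press that edge down to level.

First I'll align the tool and shut the fingers.

>>> drive_tool:
  series:
    - {"slide": [0,0,0],"delta_rot": [0,0,-7],"claw": 0}
    - {"slide": [0,0,0],"delta_rot": [0,0,-7],"claw": 0}
    - {"slide": [0,-3,0],"delta_rot": [0,0,0],"claw": 0}
  grip_force: 10

```text
time_s: 0.55
tool_pos: [195.9, 592.2, 249.2]
orientation: [-0.091, -3.14, -0.005]
contact_force: [-0.4, -0.7, 0.5]
finger_gap: 70.5
grasp_force: 0.0
```

```bash
cat >> h.py <<'E'
C=np.array([523,-40.5,120]);yaw=-np.radians(3.8)
HX=np.array([np.cos(yaw),np.sin(yaw),0]);HY=np.array([-np.sin(yaw),np.cos(yaw),0])
def rep():
    s=bot.sense();p=s["tool_pos"];M=R.from_rotvec(s["orientation"]);q=p-C
    print("t",s["time_s"],"holder xyz of TCP",(q@HX).round(1),(q@HY).round(1),q[2].round(1),"F",s["contact_force"].round(1),"gap",round(s["finger_gap"],1));return s,M
E
python3 - <<'E'
from h import *
s,M=rep();print(M.as_matrix().round(3).tolist(),s["joints"].round(2))
# goal above front edge: holder x=-62,y=0, TCP z 250
g=C+HX*-62+[0,0,130];print(M.inv().apply(g-s["tool_pos"]).round(1))
E
```

```text
t 0.55 holder xyz of TCP -368.3 609.7 129.2 F [-0.4 -0.7  0.5] gap 70.5
[[-0.998, 0.058, -0.0], [0.058, 0.998, 0.003], [0.001, 0.003, -1.0]] [-1.28  0.49 -0.06  1.61  0.03  1.04  0.16]
[-301.1 -612.2   -2.8]
```

>>> drive_tool:
  series:
    - {"slide": [-2.5,-2.8,0]}
    - {"slide": [-2.5,-2.8,0]}
    - {"slide": [-2.5,-2.8,0]}
    - {"slide": [-2.5,-2.8,0]}
    - {"slide": [-2.5,-2.8,0]}
    - {"slide": [-2.5,-2.8,0]}
    - {"slide": [-2.5,-2.8,0]}
    - {"slide": [-2,-3,0]}
    - {"slide": [-2,-3.2,0]}
    - {"slide": [-2,-3.2,0]}
    - {"slide": [-1.6,-3.4,0]}
    - {"slide": [-1.5,-3.4,0]}
    - {"slide": [-1.5,-3.4,0]}
    - {"slide": [-1,-3.4,0]}
    - {"slide": [-1,-3.4,0]}
    - {"slide": [0,-3.4,0]}
    - {"slide": [0,-3.4,0]}
    - {"slide": [0,-3.4,0]}
    - {"slide": [0,-3.4,0]}
    - {"slide": [0,0,0]}

```text
invalid input at $.series[0]: expected keys slide, delta_rot, claw
```

```bash
python3 - <<'E'
from h import *
s,M=rep();print(M.as_matrix().round(3).tolist(),s["joints"].round(2))
g=C+HX*-62+[0,0,130];print(M.inv().apply(g-s["tool_pos"]).round(1))
d=get_image("side");crop(d,190,80,160,170,3.5,"pics/s1.png")
E
```

```text
t 0.55 holder xyz of TCP -368.3 609.7 129.2 F [-0.4 -0.7  0.5] gap 70.5
[[-0.998, 0.058, -0.0], [0.058, 0.998, 0.003], [0.001, 0.003, -1.0]] [-1.28  0.49 -0.06  1.61  0.03  1.04  0.16]
[-301.1 -612.2   -2.8]
```

View pics/s1.png

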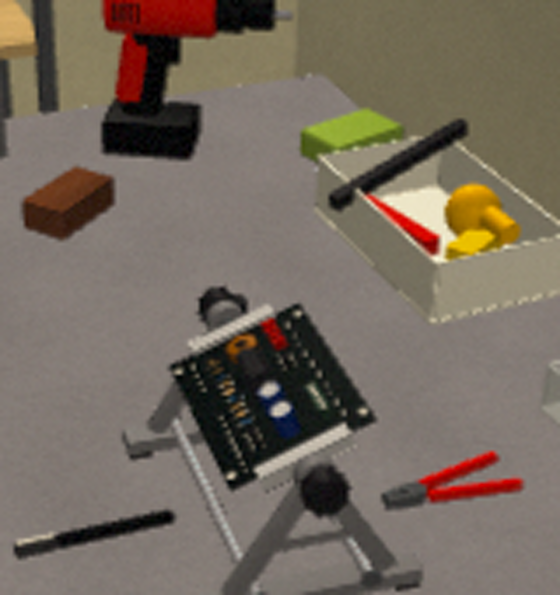

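The move was refused because all three keys are required. The picture shows the scene unchanged, with the board at crop (275,395). I'll resend it with every key.

>>> drive_tool:
  series:
    - {"slide": [-2.5,-2.8,0],"delta_rot": [0,0,0],"claw": 0}
    - {"slide": [-2.5,-2.8,0],"delta_rot": [0,0,0],"claw": 0}
    - {"slide": [-2.5,-2.8,0],"delta_rot": [0,0,0],"claw": 0}
    - {"slide": [-2.5,-2.8,0],"delta_rot": [0,0,0],"claw": 0}
    - {"slide": [-2.5,-2.8,0],"delta_rot": [0,0,0],"claw": 0}
    - {"slide": [-2.5,-2.8,0],"delta_rot": [0,0,0],"claw": 0}
    - {"slide": [-2.5,-2.8,0],"delta_rot": [0,0,0],"claw": 0}
    - {"slide": [-2,-3,0],"delta_rot": [0,0,0],"claw": 0}
    - {"slide": [-2,-3.2,0],"delta_rot": [0,0,0],"claw": 0}
    - {"slide": [-2,-3.2,0],"delta_rot": [0,0,0],"claw": 0}
    - {"slide": [-1.6,-3.4,0],"delta_rot": [0,0,0],"claw": 0}
    - {"slide": [-1.5,-3.4,0],"delta_rot": [0,0,0],"claw": 0}
    - {"slide": [-1.5,-3.4,0],"delta_rot": [0,0,0],"claw": 0}
    - {"slide": [-1,-3.4,0],"delta_rot": [0,0,0],"claw": 0}
    - {"slide": [-1,-3.4,0],"delta_rot": [0,0,0],"claw": 0}
    - {"slide": [0,-3.4,0],"delta_rot": [0,0,0],"claw": 0}
    - {"slide": [0,-3.4,0],"delta_rot": [0,0,0],"claw": 0}
    - {"slide": [0,-3.4,0],"delta_rot": [0,0,0],"claw": 0}
    - {"slide": [0,-3.4,0],"delta_rot": [0,0,0],"claw": 0}
    - {"slide": [0,0,0],"delta_rot": [0,0,0],"claw": 0}

```text
time_s: 2.27
tool_pos: [456.6, -32.6, 250.0]
orientation: [0.119, 3.139, -0.004]
contact_force: [-0.8, -1.1, -0.5]
finger_gap: 0.9
grasp_force: 0.0
```

```bash
python3 - <<'E'
from h import *
s,M=rep();print(M.as_matrix().round(3).tolist(),s["joints"].round(2))
g=C+HX*-62+[0,0,70];print(M.inv().apply(g-s["tool_pos"]).round(1))
E
```

```text
t 2.2667 holder xyz of TCP -66.7 3.4 130.0 F [-0.8 -1.1 -0.5] gap 0.9
[[-0.997, 0.076, 0.0], [0.076, 0.997, -0.003], [-0.0, -0.003, -1.0]] [-0.25  0.21  0.25  2.04 -0.06  0.9   1.53]
[-4.8 -3.2 60. ]
```

>>> drive_tool:
  series:
    - {"slide": [-0.7,-0.3,2.5],"delta_rot": [0,0,0],"claw": 0}
    - {"slide": [0,0,3],"delta_rot": [0,0,0],"claw": 0}
    - {"slide": [0,0,3],"delta_rot": [0,0,0],"claw": 0}
    - {"slide": [0,0,2.5],"delta_rot": [0,0,0],"claw": 0}
    - {"slide": [0,0,1.5],"delta_rot": [0,0,0],"claw": 0}
    - {"slide": [0,0,0.5],"delta_rot": [0,0,0],"claw": 0}
    - {"slide": [0,0,0.3],"delta_rot": [0,0,0],"claw": 0}
    - {"slide": [0,0,0.3],"delta_rot": [0,0,0],"claw": 0}
    - {"slide": [0,0,0.3],"delta_rot": [0,0,0],"claw": 0}
    - {"slide": [0,0,0.3],"delta_rot": [0,0,0],"claw": 0}
    - {"slide": [0,0,0],"delta_rot": [0,0,0],"claw": 0}

```text
time_s: 3.18
tool_pos: [465.1, -29.1, 108.2]
orientation: [0.104, 3.138, 0.0]
contact_force: [0.1, 0.7, 1.0]
finger_gap: 0.1
grasp_force: 0.6
```

```bash
python3 - <<'E'
from h import *
rep()
d=get_image("side");crop(d,200,120,130,130,4,"pics/s2.png")
E
```

```text
t 3.1833 holder xyz of TCP -58.6 7.5 -11.8 F [0.1 0.7 1. ] gap 0.1
```

View pics/s2.png

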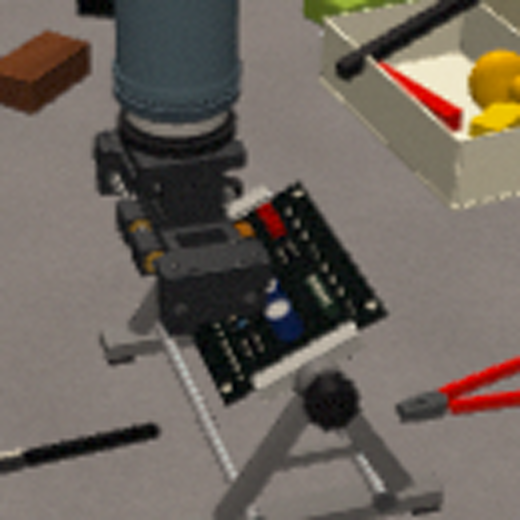

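The closed fingers point down over the front edge, at crop (220,310), and are just about touching. I'll push along the arc.

>>> drive_tool:
  series:
    - {"slide": [-0.05,0,0.3],"delta_rot": [0,0,0],"claw": 0}
    - {"slide": [-0.1,0,0.2],"delta_rot": [0,0,0],"claw": 0}
    - {"slide": [-0.1,0,0.2],"delta_rot": [0,0,0],"claw": 0}
    - {"slide": [-0.1,0,0.2],"delta_rot": [0,0,0],"claw": 0}
    - {"slide": [-0.15,0,0.2],"delta_rot": [0,0,0],"claw": 0}
    - {"slide": [-0.15,0,0.2],"delta_rot": [0,0,0],"claw": 0}
    - {"slide": [0,0,0],"delta_rot": [0,0,0],"claw": 0}

```text
time_s: 3.82
tool_pos: [470.8, -29.7, 94.3]
orientation: [-0.104, -3.139, 0.0]
contact_force: [-0.4, 0.4, 0.9]
finger_gap: 0.4
grasp_force: 0.4
```

```bash
python3 - <<'E'
from h import *
rep()
E
```

```text
t 3.8167 holder xyz of TCP -52.8 7.4 -25.7 F [-0.4  0.4  0.9] gap 0.4
```

Board estimate is about 40°. I'll lift off, cross over and check from the side before coming down behind the back edge.

>>> drive_tool:
  series:
    - {"slide": [0.2,0,-1.5],"delta_rot": [0,0,0],"claw": 0}
    - {"slide": [0,0,-3],"delta_rot": [0,0,0],"claw": 0}
    - {"slide": [0,0,-3.5],"delta_rot": [0,0,0],"claw": 0}
    - {"slide": [0,0,-3.5],"delta_rot": [0,0,0],"claw": 0}
    - {"slide": [-2.5,-0.5,-2],"delta_rot": [0,0,0],"claw": 0}
    - {"slide": [-3.5,0,0],"delta_rot": [0,0,0],"claw": 0}
    - {"slide": [-3.5,0,0],"delta_rot": [0,0,0],"claw": 0}
    - {"slide": [-3.5,0,0],"delta_rot": [0,0,0],"claw": 0}
    - {"slide": [0,0,0],"delta_rot": [0,0,0],"claw": 0}
    - {"slide": [0,0,0],"delta_rot": [0,0,0],"claw": 0}

```text
time_s: 4.65
tool_pos: [598.6, -43.3, 228.6]
orientation: [-0.104, -3.138, 0.001]
contact_force: [0.2, -0.1, -0.1]
finger_gap: 0.3
grasp_force: 0.0
```

```bash
python3 - <<'E'
from h import *
rep()
d=get_image("side");cv2.imwrite("pics/x.png",d["frame"][:,:,::-1]);crop(d,200,120,130,130,4,"pics/s3.png")
for th in(35,40,45,50):
    a=np.radians(th);
    print(th,[tuple((np.array(proj(d,C+HX*s*60*np.cos(a)+HY*y+np.array([0,0,s*60*np.sin(a)])))-[200,120])*4) for s,y in((1,-85),(-1,-85))])
E
```

```text
t 4.65 holder xyz of TCP 75.6 2.2 108.6 F [ 0.2 -0.1 -0.1] gap 0.3
35 [(np.float64(378.7122512692124), np.float64(306.20084049936554)), (np.float64(229.5529068962012), np.float64(417.58453332827617))]
40 [(np.float64(374.4564387516523), np.float64(301.6671274456181)), (np.float64(234.1556379109054), np.float64(421.71371812569737))]
45 [(np.float64(369.63031677589584), np.float64(297.57412786472037)), (np.float64(239.25476444663832), np.float64(425.3726636298709))]
50 [(np.float64(364.267107931553), np.float64(293.9579341481766)), (np.float64(244.80876586364775), np.float64(428.53844372927915))]
```

View pics/s3.png

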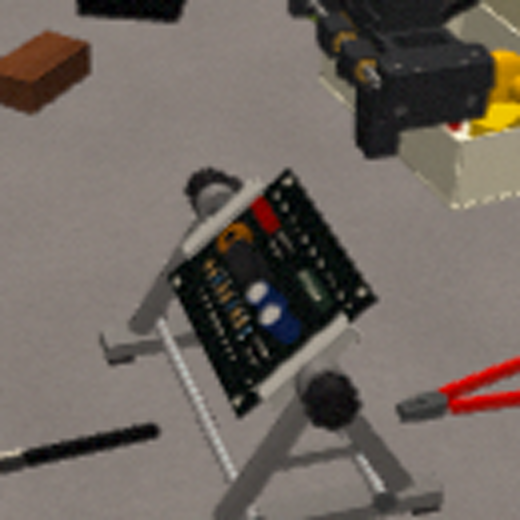

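The corners at (378,299) and (242,415) match about 41°. Now down behind the back edge, then gently forward.

>>> drive_tool:
  series:
    - {"slide": [0,-0.2,2],"delta_rot": [0,0,0],"claw": 0}
    - {"slide": [0,0,3],"delta_rot": [0,0,0],"claw": 0}
    - {"slide": [0,0,2.5],"delta_rot": [0,0,0],"claw": 0}
    - {"slide": [0.5,0,0],"delta_rot": [0,0,0],"claw": 0}
    - {"slide": [0.5,0,0],"delta_rot": [0,0,0],"claw": 0}
    - {"slide": [0.3,0,0],"delta_rot": [0,0,0],"claw": 0}
    - {"slide": [0.3,0,0],"delta_rot": [0,0,0],"claw": 0}
    - {"slide": [0.3,0,-0.2],"delta_rot": [0,0,0],"claw": 0}
    - {"slide": [0.3,0,-0.2],"delta_rot": [0,0,0],"claw": 0}
    - {"slide": [0.3,0,-0.2],"delta_rot": [0,0,0],"claw": 0}

```text
time_s: 5.53
tool_pos: [575.6, -43.7, 163.0]
orientation: [0.104, 3.133, -0.0]
contact_force: [6.3, -0.4, 4.4]
finger_gap: 0.7
grasp_force: 3.1
```

```bash
python3 - <<'E'
from h import *
rep()
E
```

```text
t 5.5333 holder xyz of TCP 52.7 0.3 43.0 F [ 6.3 -0.4  4.4] gap 0.7
```

Contact is confirmed: 6 N in x and 4 N upward from the edge sliding on the finger. I'll follow the arc upward.

>>> drive_tool:
  series:
    - {"slide": [0.15,0,-0.2],"delta_rot": [0,0,0],"claw": 0}
    - {"slide": [0.2,0,-0.2],"delta_rot": [0,0,0],"claw": 0}
    - {"slide": [0.25,0,-0.2],"delta_rot": [0,0,0],"claw": 0}
    - {"slide": [0.25,0,-0.2],"delta_rot": [0,0,0],"claw": 0}

```text
time_s: 5.87
tool_pos: [565.9, -43.1, 170.0]
orientation: [0.104, 3.137, -0.0]
contact_force: [4.3, -1.8, 3.6]
finger_gap: 0.9
grasp_force: 2.2
```

```bash
python3 - <<'E'
from h import *
rep()
E
```

```text
t 5.8667 holder xyz of TCP 43.0 0.2 50.0 F [ 4.3 -1.8  3.6] gap 0.9
```

>>> drive_tool:
  series:
    - {"slide": [0.3,0,-0.1],"delta_rot": [0,0,0],"claw": 0}
    - {"slide": [0.3,0,-0.1],"delta_rot": [0,0,0],"claw": 0}
    - {"slide": [0.3,0,-0.1],"delta_rot": [0,0,0],"claw": 0}
    - {"slide": [0.3,0,-0.1],"delta_rot": [0,0,0],"claw": 0}
    - {"slide": [0.3,0,-0.1],"delta_rot": [0,0,0],"claw": 0}
    - {"slide": [0.3,0,-0.1],"delta_rot": [0,0,0],"claw": 0}
    - {"slide": [0.3,0,0],"delta_rot": [0,0,0],"claw": 0}
    - {"slide": [0.3,0,0],"delta_rot": [0,0,0],"claw": 0}
    - {"slide": [0.3,0,0],"delta_rot": [0,0,0],"claw": 0}
    - {"slide": [0.3,0,0],"delta_rot": [0,0,0],"claw": 0}

```text
time_s: 6.7
tool_pos: [534.6, -40.9, 174.7]
orientation: [0.104, 3.14, -0.0]
contact_force: [2.2, 0.2, -0.4]
finger_gap: 0.7
grasp_force: 1.3
```

```bash
python3 - <<'E'
from h import *
rep()
E
```

```text
t 6.7 holder xyz of TCP 11.6 0.4 54.7 F [ 2.2  0.2 -0.4] gap 0.7
```

>>> drive_tool:
  series:
    - {"slide": [0.34,0,-0.05],"delta_rot": [0,0,0],"claw": 0}
    - {"slide": [0.34,0,-0.05],"delta_rot": [0,0,0],"claw": 0}
    - {"slide": [0.34,0,-0.05],"delta_rot": [0,0,0],"claw": 0}
    - {"slide": [0.34,0,-0.05],"delta_rot": [0,0,0],"claw": 0}
    - {"slide": [0.29,0,0.08],"delta_rot": [0,0,0],"claw": 0}
    - {"slide": [0.29,0,0.1],"delta_rot": [0,0,0],"claw": 0}
    - {"slide": [0.29,0,0.12],"delta_rot": [0,0,0],"claw": 0}
    - {"slide": [0.29,0,0.14],"delta_rot": [0,0,0],"claw": 0}
    - {"slide": [0.25,0,0.17],"delta_rot": [0,0,0],"claw": 0}
    - {"slide": [0.25,0,0.18],"delta_rot": [0,0,0],"claw": 0}
    - {"slide": [0.25,0,0.19],"delta_rot": [0,0,0],"claw": 0}
    - {"slide": [0.25,0,0.2],"delta_rot": [0,0,0],"claw": 0}

```text
time_s: 7.7
tool_pos: [499.5, -38.6, 164.8]
orientation: [0.104, 3.14, -0.0]
contact_force: [3.1, -0.2, 0.3]
finger_gap: 0.6
grasp_force: 1.2
```

```bash
python3 - <<'E'
from h import *
rep()
E
```

```text
t 7.7 holder xyz of TCP -23.6 0.4 44.8 F [ 3.1 -0.2  0.3] gap 0.6
```

>>> drive_tool:
  series:
    - {"slide": [0.2,0,0.23],"delta_rot": [0,0,0],"claw": 0}
    - {"slide": [0.2,0,0.23],"delta_rot": [0,0,0],"claw": 0}
    - {"slide": [0.19,0,0.24],"delta_rot": [0,0,0],"claw": 0}
    - {"slide": [0.18,0,0.24],"delta_rot": [0,0,0],"claw": 0}
    - {"slide": [0.14,0,0.28],"delta_rot": [0,0,0],"claw": 0}
    - {"slide": [0.13,0,0.28],"delta_rot": [0,0,0],"claw": 0}
    - {"slide": [0.12,0,0.28],"delta_rot": [0,0,0],"claw": 0}
    - {"slide": [0.1,0,0.28],"delta_rot": [0,0,0],"claw": 0}
    - {"slide": [0.05,0,0.28],"delta_rot": [0,0,0],"claw": 0}
    - {"slide": [0.05,0,0.28],"delta_rot": [0,0,0],"claw": 0}

```text
time_s: 8.53
tool_pos: [485.7, -37.6, 138.4]
orientation: [-0.104, -3.139, -0.0]
contact_force: [1.3, -0.2, 1.3]
finger_gap: 0.5
grasp_force: 1.2
```

```bash
python3 - <<'E'
from h import *
rep()
E
```

```text
t 8.5333 holder xyz of TCP -37.4 0.4 18.4 F [ 1.3 -0.2  1.3] gap 0.5
```

>>> drive_tool:
  series:
    - {"slide": [0.02,0,0.2],"delta_rot": [0,0,0],"claw": 0}
    - {"slide": [0,0,0.15],"delta_rot": [0,0,0],"claw": 0}
    - {"slide": [0,0,0.1],"delta_rot": [0,0,0],"claw": 0}
    - {"slide": [0,0,0],"delta_rot": [0,0,0],"claw": 0}

```text
time_s: 8.87
tool_pos: [485.3, -37.6, 133.9]
orientation: [-0.104, -3.139, 0.0]
contact_force: [-0.4, -0.2, -0.3]
finger_gap: 0.4
grasp_force: 0.0
```

```bash
python3 - <<'E'
from h import *
rep()
E
```

```text
t 8.8667 holder xyz of TCP -37.8 0.4 13.9 F [-0.4 -0.2 -0.3] gap 0.4
```

>>> drive_tool:
  series:
    - {"slide": [0,0,-1],"delta_rot": [0,0,0],"claw": 0}
    - {"slide": [0,0,-3],"delta_rot": [0,0,0],"claw": 0}
    - {"slide": [0,0,-4],"delta_rot": [0,0,0],"claw": 0}
    - {"slide": [2,0,-3],"delta_rot": [0,0,0],"claw": 0}
    - {"slide": [3,2.5,0],"delta_rot": [0,0,0],"claw": 0}
    - {"slide": [2,3.5,0],"delta_rot": [0,0,0],"claw": 0}
    - {"slide": [0,4,0],"delta_rot": [0,0,0],"claw": 0}
    - {"slide": [0,4,0],"delta_rot": [0,0,0],"claw": 0}
    - {"slide": [0,4,0],"delta_rot": [0,0,0],"claw": 0}
    - {"slide": [0,4,0],"delta_rot": [0,0,0],"claw": 0}
    - {"slide": [0,4,0],"delta_rot": [0,0,0],"claw": 0}
    - {"slide": [0,0,0],"delta_rot": [0,0,0],"claw": 0}
    - {"slide": [0,0,0],"delta_rot": [0,0,0],"claw": 0}

```text
time_s: 9.95
tool_pos: [432.5, 228.3, 244.4]
orientation: [-0.097, -3.14, 0.0]
contact_force: [-0.3, -0.9, -0.1]
finger_gap: 0.4
grasp_force: 0.0
```

```bash
python3 - <<'E'
from h import *
rep()
s=get_image("side");t=get_image("top")
a=cv2.resize(s["frame"][140:260,210:330],None,fx=4.9,fy=4.9,interpolation=cv2.INTER_CUBIC)
b=cv2.resize(t["frame"][150:210,225:315],None,fx=2.3,fy=2.3,interpolation=cv2.INTER_CUBIC)
c=np.zeros((588,800,3),np.uint8);c[:,:588]=a;c[:138,590:797]=b
c[140:300,590:800]=t["frame"][120:280,200:410]
cv2.imwrite("pics/e.png",c[:,:,::-1])
for th in(-10,0,10):
    a=np.radians(th)
    print(th,[((np.array(proj(s,C+q*HX*60*np.cos(a)+HY*y+np.array([0,0,-q*60*np.sin(a)])))-[210,140])*4.9).round().tolist() for q,y in((1,85),(1,-85),(-1,-85),(-1,85))])
E
```

```text
t 9.95 holder xyz of TCP -108.1 262.2 124.4 F [-0.3 -0.9 -0.1] gap 0.4
-10 [[323.0, 148.0], [430.0, 311.0], [215.0, 381.0], [130.0, 207.0]]
0 [[323.0, 162.0], [430.0, 327.0], [213.0, 365.0], [128.0, 192.0]]
10 [[321.0, 177.0], [427.0, 343.0], [215.0, 349.0], [130.0, 177.0]]
```

View pics/e.png

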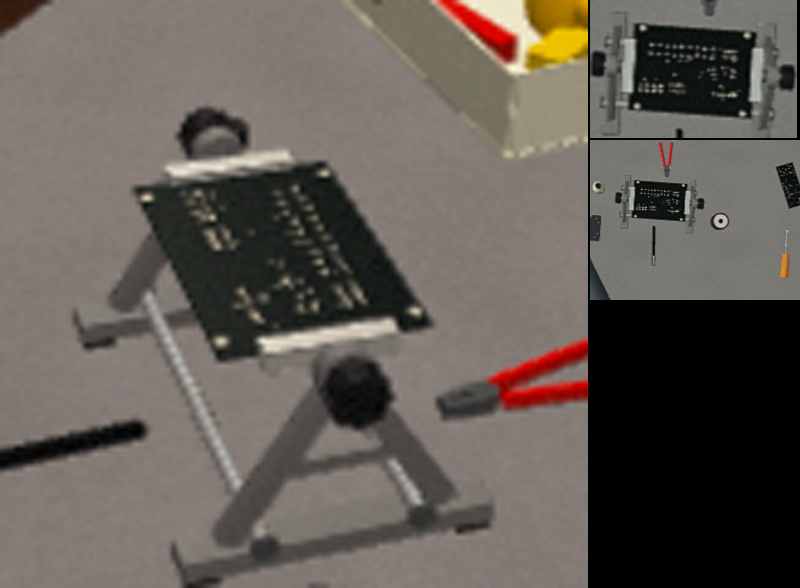

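The solder side is up. The corners at (328,162), (432,325), (218,360) and (135,187) lie within about 1.5° of level. The holder and its neighbours look in place and the arm is clear, so I'll hand in.

```bash
python3 -c "
from station import bot
print(bot.job_done())"
```

```text
the job is handed in; nothing more can be done
None
```

The board is turned over, solder side up and about 1.5° off level by the last camera check. The holder and the things near it look undisturbed, the arm is clear, and the job was handed in at about 10 s; no verdict was returned.

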